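# Stop the lamp test cage, open its gate and hold it wide

### The job

Make the lamp test cage safe and open it for a colleague who will change the lamp with both hands: press the red mushroom stop right down until it stays down, squeeze the orange main catch so that the gate springs out onto its safety catch, then squeeze the blue safety catch to free the gate. Swing the gate by the rubber grip of its pull bar past its detent, all the way back to its open stop, and finish still holding that grip so that the gate stays wide open (its spring pulls it back if let go); leave the things lying around undisturbed.

Things in the scene. Friction and masses are not known exactly. Their poses are not given: they have to be found in the camera images.
- stop_top (a point): centre of the top of the red mushroom head (40 mm diameter, slightly domed) of a yellow stop box, 84 x 84 mm on the desk; the head's top is 91 mm above the desk. It goes straight down 8 mm to its stop, taking up to about 12 N, snaps over a detent near 5 mm and then stays down by itself.
- stop_head (a joint): travel of the mushroom head in m: 0 up, 0.008 fully down
- cage: the fixed test cage, clear-walled in an aluminium frame, 215 mm deep, 240 wide, roof 175 mm above the desk; origin on the desk under its middle. x runs from the gate into the cage, y along the closed gate from hinge to free end, z up.
- main_catch (a point): point midway between the two orange tabs of the main catch on the cage roof, 206 mm above the desk; axes as the cage's. Tabs: upright plates 22 mm long in x, 8 thick in y, standing free from 192 to 222 mm above the desk, outer faces at y = +22 and -22 mm. Squeeze them together along y: each goes 6.5 mm to its stop (31 mm apart), the catch frees at 5.5 mm; spring 3 to 6 N each, returns when let go.
- safety_catch (a point): the same point of the blue safety catch, same build, size and axes, 105 mm nearer the hinge. It holds the gate at about 0.11 rad once the main catch is released; squeezed earlier it just springs back. At both catches steel keeper arms lie below the tabs, up to 188 mm above the desk and 27 mm either side in y: keep fingertips above 190 mm. Nothing higher stands within 25 mm of the tabs.
- pull_grip: the round black rubber grip of the gate's upright pull bar, a sleeve that turns freely on the bar (its yaw means nothing), origin on its axis; 18 mm in diameter from 172 to 232 mm above the desk, origin 206 mm up. It stands 45 mm in front of the gate (yellow frame, clear window, 242 mm wide, top edge 172 mm up), 154 mm from the hinge axis, and moves with the gate; it can be pinched from above in any direction.
- gate_hinge (a point): point on the gate's upright hinge axis, 206 mm above the desk, at the right end of the cage's front seen from the robot; axes as the cage's (they do not turn with the gate). The gate swings out towards the robot, counter-clockwise seen from above, to a stop at 1.80 rad.
- gate (a joint): opening angle of the gate in rad: 0 closed, 1.80 at its open stop. A hinge spring (0.5 N m per rad) rests it ajar at 0.35: it pushes a freed gate out to there and pulls a wider one back. A sprung detent resists from about 0.85 to 1.15 rad (in all up to 7 N at the pull bar) and is passed at about 1.45.
- tube_tall_mid (a point): middle of a cardboard tube standing on end, 68 mm in diameter, 88 mm high; bystander
- tube_short_mid (a point): middle of a cardboard tube standing on end, 68 mm in diameter, 72 mm high; bystander
- solder_reel_mid (a point): middle of a green solder reel, 60 mm in diameter, 35 mm high; bystander
- glue_bottle_mid (a point): middle of the body of a white glue bottle with an orange cap, 47 mm in diameter, 148 mm high; bystander
- spare_lamp_mid (a point): middle of a white LED bulb lying on the desk, 121 mm long, 68 mm thick; bystander
- screwdriver_mid (a point): middle of a screwdriver with an orange handle lying on the desk, 230 mm long, 29 mm thick; bystander
Not all that is in view belongs to the job. What is shaped like the part that bears stop_top but white is not meant.

How it is judged:
On the way, in this order (a step that is already met when the one before it is completed fails the run):
1. the red mushroom stop is down at its stop while the gate is still shut (value of joint stop_head above 0.007 m and value of joint gate below 0.04 rad), for 0.2 s.
2. the main catch has been released and the gate rests on its safety catch, stop still down (value of joint gate between 0.07 and 0.15 rad and value of joint stop_head above 0.006 m), for 0.3 s.
3. the safety catch has been released and the gate is free and ajar (value of joint gate above 0.17 rad), for 0.1 s.
4. the gate is past its detent (value of joint gate above 1.5 rad), for 0.1 s.
At the end, for the whole second after the job is handed in: The fingers still hold the grip of the pull bar (at least 1.5 N of contact) with the gate at least 1.62 rad (93 degrees) open, past the detent and near its stop at 1.80 rad; the mushroom stop is still down (more than 6 of its 8 mm) (value of joint gate above 1.62 rad and contact force between the fingers and pull_grip above 1.5 N and value of joint stop_head above 0.006 m); the arm keeps its last pose, push and grip.
It fails at once if a thing lying around was pushed more than 30 mm (distance of any of tube_tall_mid, tube_short_mid, solder_reel_mid, glue_bottle_mid, spare_lamp_mid, screwdriver_mid from where it was at the start of the episode above 0.03 m).
It also fails if it takes over 58 s, if anything falls off the work surface, if the arm or the gripper's body presses on something with over 40 N, if the wrist force passes 120 N, or if a joint passes its speed limit or range.

### The arm

A 6-joint arm with a two-finger parallel gripper is mounted at the origin on a cart in front of the work surface, level with it; the furniture and walls round the work are solid. World frame = base frame: x ahead of the robot, y to its left, z up, the work surface at z = 0. Lengths are in m, angles in rad, forces in N, time in s.
With the tool pointing down it reaches from about 0.325 to 0.925 m from the base axis. Payload 3.1 kg.
Tool frame: the origin (TCP) lies midway between the tips of the shut fingers; the grasp point (between the pads) lies 19 mm behind it; z points along the fingers, y is the line along which they close (so a half turn about z gives the same grasp; the last joint's range is limited). The gripper opens to 85 mm and grips with 20 to 120 N. Pads are 22 mm wide; open, the fingers measure 114 mm over their backs; the gripper's body (76 mm by 85 mm) begins 54 mm behind the grasp point. The pads swing forward as they close: fully open they stand 13 mm farther back than shut.
Start: joints at [1.094, 0.217, 1.613, -0, 1.311, -0.112], TCP at [0.223, 0.584, 0.231] pointing down, gripper open.
Joint ranges: [-2.75, 2.75], [-0.78, 2.1], [0.31, 2.55], [-1.13, 4.27], [0.13, 2.63], [-2.58, 2.58]. Speed limits (rad/s): [2.79, 2.79, 3.14, 3.14, 3.14, 3.14].

### API

Orientations are given as a unit quaternion [w, x, y, z].
In Python, from cell import manip gives the robot as it stands.
- The arm moves only by the shell command python3 -m crank 'ROWS'. ROWS is JSON, a list of rows, each a list of 3 entries, a list of its own where there are three numbers: the shift along the tool's x, y, z in m, then the turn, a rotation vector about the tool's x, y, z in degrees, then the opening, from -1 (shut) to 1 (fully open). In form: [[[tx, ty, tz], [wx, wy, wz], hand], ...]. A call has exactly 5 rows; each row shifts and turns the commanded pose from where the row before left it, along the tool's axes as they then stand; what a row does not reach is not made up. A row lasts 1/10 s, in which the tool goes at most 50 mm and 8.59 degrees, less where a joint would pass 70% of its speed; a pose out of reach is approached as far as the arm can. A call with a gripper value outside its range is refused whole. The fingers move at their own pace and stop on an object; the grip force is fixed at half the most. Time passes only in rows, so rows that do not move let the fingers close, or fill a call up. It gives the time, the measured TCP pose, the force, the opening and the grip force at its end, in the units of the state.
- manip.sense(): the state, without advancing time (a new reading comes with each control period).
- manip.read_camera(name): name is "side" or "top"; returns the picture (420x560x3 uint8, red, green, blue); there is no depth.
- manip.camera_info(name): a dict with "vfov" (degrees; the focal length in pixels is half the picture's height over the tangent of half this angle, whatever the lens; pixels are square), "cx", "cy" (the principal point, pixels), "extrinsics" (4x4, takes a point from camera to world coordinates). Camera axes: x right, y down, z forward; pixel columns grow to the right and rows downward; lengths in m; the calibration is good to about 2 mm. A picture is of the moment at which its call begins. camera_info takes no time and is no camera call.
- manip.sign_off(): hands the job in; it is judged then, once.
Trained networks look in the newest picture that a camera, given by its name, has taken for a name from the list of things; names that differ only in an ending like _2 or _b are one class to them, and where a whole thing is asked for, a point or a joint stands for the part that bears it (a point fixed in the world has none). Each returns a list of dicts, best first, with "p" (0 to 1); they miss things now and then, are a little off and sometimes report something else, mostly with a low value. They report only what shows in the picture. A call takes as long as a camera call. They do not tell look-alikes from the thing itself.
- manip.outline_of(camera, target): "region" (420x560 bool, what is visible of it).
- manip.spot_point(camera, target): "point" ([x, y, z] in m, in world coordinates, good to about 4 mm: a listed point, or the origin of a listed thing).
The state is a dict: "clock": time; "joint_positions": joint angles; "dq": joint speeds; "tau": joint torques, N m; "ee_pos": TCP position; "tool_rot": TCP orientation; "force": force on the tool from outside, world axes, zero at the start; "moment": the same for the moment, N m; "width": finger opening in m; "gripper_force": force on a finger pad.
Only numpy, scipy, OpenCV 4.12 (cv2) and the standard library are available. Lean on these libraries where they do the work, as an engineer would, in place of code of your own. Each camera call takes 0.05 s, during which the arm holds its last target. There are 200 camera calls.

## Working session

There is one attempt and no reset: what is moved stays moved. The work goes in short steps, Python scripts to look and compute and a shell command to move; the robot and the scene stay as the last step left them, time stands still between calls to the robot, and variables do not carry over. Pictures are saved under pics/ and viewed, at most 10 in all, crops included, and the job is handed in when it is done.

```bash
ls; mkdir -p pics; python3 - <<'E'
from cell import manip
import cv2,numpy as np
np.set_printoptions(precision=4,suppress=True)
s=manip.sense();print(s['clock'],s['ee_pos'],s['tool_rot'],s['width'])
for c in('top','side'):
    im=manip.read_camera(c);cv2.imwrite(f'pics/{c}0.png',im[:,:,::-1])
    i=manip.camera_info(c);print(c,i['vfov'],i['cx'],i['cy'],np.array(i['extrinsics']), [k for k in i])
    for t in ['stop_top','main_catch','safety_catch','pull_grip','gate_hinge','cage','tube_tall_mid','tube_short_mid','solder_reel_mid','glue_bottle_mid','spare_lamp_mid','screwdriver_mid']:
        print(t,[(round(d['p'],2),np.round(d['point'],3).tolist()) for d in manip.spot_point(c,t)][:3])
print(manip.sense()['clock'])
E
```

```text
pics
0.0 [0.2226 0.5831 0.23  ] [-0.0003  0.1814  0.9834 -0.0011] 0.08560792227497871
top 44.297143940743254 281.05075360198373 213.72869315284538 [[-0.3069 -0.8845  0.3513 -0.1002]
 [-0.9517  0.2825 -0.1201  0.1972]
 [ 0.007  -0.3712 -0.9285  1.8491]
 [ 0.      0.      0.      1.    ]] ['vfov', 'cx', 'cy', 'extrinsics']
stop_top [(0.65, [0.374, 0.098, 0.088]), (0.59, [0.514, -0.353, 0.091])]
main_catch [(0.67, [0.624, 0.05, 0.206])]
safety_catch [(0.85, [0.623, -0.051, 0.203]), (0.32, [0.627, 0.313, 0.03])]
pull_grip [(0.59, [0.557, -0.003, 0.209])]
gate_hinge [(0.64, [0.684, -0.345, 0.016]), (0.63, [0.62, -0.14, 0.204])]
cage [(0.82, [0.718, -0.007, -0.003])]
tube_tall_mid [(0.78, [0.471, 0.314, 0.044])]
tube_short_mid [(0.81, [0.566, 0.398, 0.033]), (0.54, [0.624, -0.051, 0.203])]
solder_reel_mid [(0.67, [0.683, -0.347, 0.018]), (0.56, [0.625, -0.05, 0.203])]
glue_bottle_mid [(0.76, [0.626, -0.455, 0.058])]
spare_lamp_mid [(0.63, [0.629, 0.314, 0.03])]
screwdriver_mid [(0.83, [0.376, -0.399, 0.018]), (0.48, [0.518, -0.35, 0.09])]
side 52.2300100072831 280.11971433829586 210.52205805912837 [[ 0.8585 -0.2383  0.454   0.0116]
 [-0.5127 -0.3985  0.7604 -0.9681]
 [-0.0003 -0.8856 -0.4644  0.6787]
 [ 0.      0.      0.      1.    ]] ['vfov', 'cx', 'cy', 'extrinsics']
stop_top [(0.68, [0.517, -0.35, 0.087]), (0.58, [0.375, 0.107, 0.092])]
main_catch [(0.63, [0.62, 0.052, 0.203])]
safety_catch [(0.79, [0.618, -0.054, 0.205])]
pull_grip [(0.57, [0.557, -0.0, 0.205])]
gate_hinge [(0.7, [0.627, -0.141, 0.204])]
cage [(0.63, [0.715, -0.01, 0.002])]
tube_tall_mid [(0.81, [0.469, 0.313, 0.04])]
tube_short_mid [(0.6, [0.574, 0.386, 0.039])]
solder_reel_mid [(0.56, [0.678, -0.345, 0.021])]
glue_bottle_mid [(0.58, [0.629, -0.457, 0.058])]
spare_lamp_mid [(0.73, [0.628, 0.314, 0.029])]
screwdriver_mid [(0.85, [0.38, -0.399, 0.018]), (0.57, [0.617, 0.053, 0.209])]
1.3
```

View pics/top0.png

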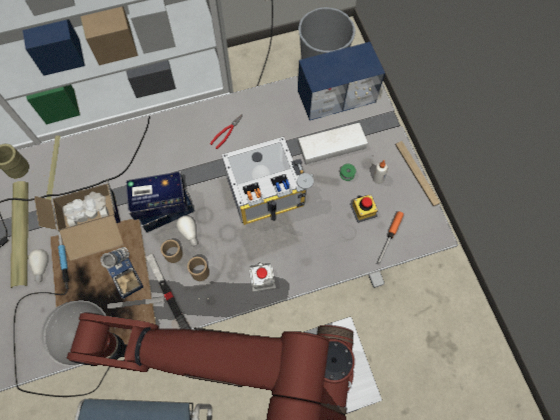

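View pics/side0.png

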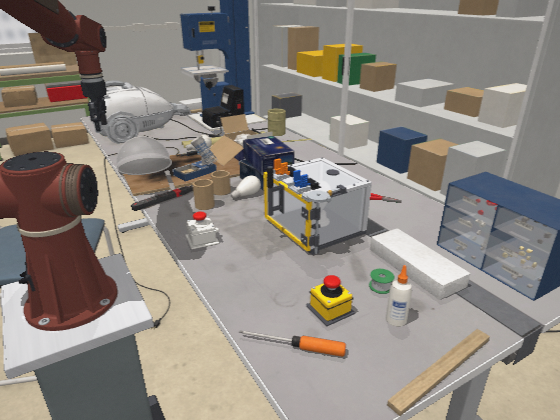

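The top picture shows red heads at (366,206) on a yellow box and at (262,272) on a white box. In the side picture they are at (332,285) and (200,217). I choose the yellow one, at about (0.515, -0.352), and check it in a crop. The cage's yaw comes out near 0, and the grip is 0.154 m from the hinge, which matches the description.

```bash
cat > h.py <<'E'
import numpy as np,cv2
from cell import manip
def proj(c,p):
    i=manip.camera_info(c);E=np.linalg.inv(np.array(i['extrinsics']));q=E[:3,:3]@np.array(p)+E[:3,3]
    f=210/np.tan(np.radians(i['vfov']/2));return np.array([i['cx']+f*q[0]/q[2],i['cy']+f*q[1]/q[2]])
def go(p,yaw=None):
    "shift in tool axes to world point p; turn about tool z (deg) for tool-y at world angle yaw"
    from scipy.spatial.transform import Rotation as R
    s=manip.sense();w,x,y,z=s['tool_rot'];r=R.from_quat([x,y,z,w]);d=np.array(p)-s['ee_pos']
    m=r.as_matrix();a=np.degrees(np.arctan2(m[1,1],m[0,1]))
    print('t',round(s['clock'],2),'pos',np.round(s['ee_pos'],4),'yawY',round(a,1),'zax',np.round(m[:,2],3),'w',round(s['width'],4),'F',np.round(s['force'],1),'tool shift',np.round(m.T@d,4),'turn z',None if yaw is None else round(-(yaw-a),1))
E
python3 - <<'E'
from h import *
a=cv2.imread('pics/side0.png');b=cv2.imread('pics/top0.png')
for p in [(.5155,-.3515,.091),(.622,.051,.206),(.6205,-.0525,.206),(.557,-.0015,.206),(.6235,-.1405,.206)]:
    for c,im in(('side',a),('top',b)):
        cv2.drawMarker(im,tuple(int(round(v)) for v in proj(c,p)),(255,255,0),0,5,1)
o=np.hstack([cv2.resize(a[140:330,250:380],None,fx=3,fy=3,interpolation=2),cv2.resize(b[130:225,220:385],(400,570//2+0),interpolation=2) if 0 else cv2.copyMakeBorder(cv2.resize(b[130:225,220:385],(400,230)),0,340,0,0,0)])
cv2.imwrite('pics/c1.png',o);print(o.shape)
go((.5155,-.3515,.13),90)
E
```

```text
(570, 790, 3)
t 1.3 pos [0.2229 0.5839 0.2313] yawY 69.1 zax [-0.  0. -1.] w 0.0853 F [ 0.9 -0.3 -0.4] tool shift [-0.607  -0.7695  0.1013] turn z -20.9
```

View pics/c1.png

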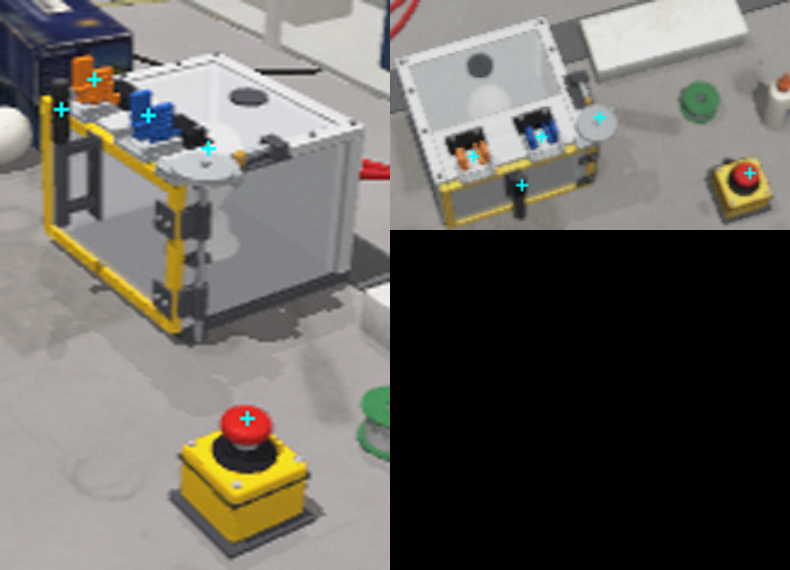

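The crop shows the red head on the yellow box under its mark, at crop pixel (247,418), and all the marks sit on their parts. I'll move over the stop with the fingers shutting.

```bash
R='' ; python3 -m crank '[[[-0.03,-0.038,0],[0,0,0],-1],[[-0.03,-0.038,0],[0,0,0],-1],[[-0.03,-0.038,0],[0,0,0],-1],[[-0.03,-0.038,0],[0,0,0],-1],[[-0.03,-0.038,0],[0,0,0],-1]]'
python3 -m crank '[[[-0.03,-0.038,0],[0,0,0],-1],[[-0.03,-0.038,0],[0,0,0],-1],[[-0.03,-0.038,0],[0,0,0],-1],[[-0.03,-0.038,0],[0,0,0],-1],[[-0.03,-0.038,0],[0,0,0],-1]]'
python3 -m crank '[[[-0.03,-0.038,0],[0,0,0],-1],[[-0.03,-0.038,0],[0,0,0],-1],[[-0.03,-0.038,0],[0,0,0],-1],[[-0.03,-0.038,0],[0,0,0],-1],[[-0.03,-0.038,0],[0,0,0],-1]]'
python3 -m crank '[[[-0.03,-0.038,0],[0,0,0],-1],[[-0.03,-0.038,0],[0,0,0],-1],[[-0.03,-0.038,0],[0,0,0],-1],[[-0.03,-0.038,0],[0,0,0],-1],[[0,0,0],[0,0,0],-1]]'
python3 -c "from h import *;go((.5155,-.3515,.105),90)"
```

```text
clock: 1.8
ee_pos: [0.2955, 0.3512, 0.2314]
tool_rot: [0.0, 0.181, 0.983, 0.0]
force: [1.6, -1.3, 0.6]
width: 0.0122
gripper_force: 0.0
clock: 2.3
ee_pos: [0.368, 0.1201, 0.2318]
tool_rot: [0.001, 0.181, 0.983, 0.0]
force: [0.7, -0.7, 0.2]
width: 0.0004
gripper_force: 0.0
clock: 2.8
ee_pos: [0.4403, -0.1113, 0.2317]
tool_rot: [0.001, 0.182, 0.983, -0.0]
force: [0.9, 0.4, 0.2]
width: 0.0001
gripper_force: 0.0
clock: 3.3
ee_pos: [0.4988, -0.2996, 0.2309]
tool_rot: [0.001, 0.184, 0.983, -0.001]
force: [0.2, 1.6, -0.1]
width: -0.0002
gripper_force: 0.0
t 3.3 pos [ 0.4988 -0.2996  0.2309] yawY 68.8 zax [ 0.001 -0.003 -1.   ] w -0.0002 F [ 0.2  1.6 -0.1] tool shift [-0.0341 -0.0421  0.1261] turn z -21.2
```

```bash
python3 -m crank '[[[-0.017,-0.021,0.02],[0,0,0],-1],[[-0.017,-0.021,0.03],[0,0,0],-1],[[0,0,0.04],[0,0,0],-1],[[0,0,0.03],[0,0,0],-1],[[0,0,0.006],[0,0,0],-1]]'
python3 -m crank '[[[0,0,0.004],[0,0,0],-1],[[0,0,0.004],[0,0,0],-1],[[0,0,0.004],[0,0,0],-1],[[0,0,0.004],[0,0,0],-1],[[0,0,0.004],[0,0,0],-1]]'
python3 -c "from h import *;go((.5155,-.3515,.083),90)"
```

```text
clock: 3.8
ee_pos: [0.5115, -0.3422, 0.1002]
tool_rot: [-0.004, 0.181, 0.983, 0.003]
force: [-0.8, 0.1, -0.5]
width: 0.0001
gripper_force: 0.0
clock: 4.3
ee_pos: [0.5159, -0.3464, 0.0883]
tool_rot: [0.001, 0.181, 0.983, -0.001]
force: [-1.5, 1.4, 6.8]
width: 0.0001
gripper_force: 3.2
t 4.3 pos [ 0.5159 -0.3464  0.0883] yawY 69.1 zax [ 0.002 -0.002 -1.   ] w 0.0001 F [-1.5  1.4  6.8] tool shift [-0.0015 -0.0049  0.0053] turn z -20.9
```

```bash
python3 -m crank '[[[0,-0.002,0.002],[0,0,0],-1],[[0,0,0.002],[0,0,0],-1],[[0,0,0.002],[0,0,0],-1],[[0,0,0.001],[0,0,0],-1],[[0,0,0],[0,0,0],-1]]'
python3 -m crank '[[[0,0,0.001],[0,0,0],-1],[[0,0,0.001],[0,0,0],-1],[[0,0,0],[0,0,0],-1],[[0,0,0],[0,0,0],-1],[[0,0,0],[0,0,0],-1]]'
python3 -c "from h import *;go((.5155,-.3515,.083),90)"
```

```text
clock: 4.8
ee_pos: [0.5152, -0.3483, 0.0824]
tool_rot: [0.001, 0.181, 0.983, -0.001]
force: [-4.2, 6.5, 16.1]
width: 0.0
gripper_force: 8.1
clock: 5.3
ee_pos: [0.5154, -0.3485, 0.0823]
tool_rot: [0.001, 0.181, 0.983, -0.001]
force: [-7.6, 4.9, 24.0]
width: 0.0002
gripper_force: 12.0
t 5.3 pos [ 0.5154 -0.3485  0.0823] yawY 69.1 zax [ 0.002 -0.002 -1.   ] w 0.0002 F [-7.6  4.9 24. ] tool shift [-0.0012 -0.0028 -0.0007] turn z -20.9
```

The head hit a hard stop at z = 0.082, about 8 mm down. I'll lift, turn, and move to the main catch.

```bash
python3 -m crank '[[[0,0,-0.045],[0,0,0],-1],[[0,0,-0.045],[0,0,0],-1],[[0,0,-0.045],[0,0,-7],1],[[0,0,-0.045],[0,0,-7],1],[[0,0,0],[0,0,-7],1]]'
python3 -m crank '[[[-0.013,0.047,0],[0,0,0],1],[[-0.013,0.047,0],[0,0,0],1],[[-0.013,0.047,0],[0,0,0],1],[[-0.013,0.047,0],[0,0,0],1],[[-0.013,0.047,0],[0,0,0],1]]'
python3 -m crank '[[[-0.013,0.047,0],[0,0,0],1],[[-0.013,0.047,0],[0,0,0],1],[[-0.013,0.047,0],[0,0,0],1],[[-0.002,0.023,0],[0,0,0],1],[[0,0,0],[0,0,0],1]]'
python3 - <<'E'
from h import *
go((.622,.051,.196),90)
for c in('top','side'):
    im=manip.read_camera(c);cv2.imwrite(f'pics/{c}1.png',im[:,:,::-1])
    for t in ['stop_top','main_catch','safety_catch','pull_grip']:
        print(c,t,[(round(d['p'],2),np.round(d['point'],3).tolist()) for d in manip.spot_point(c,t)][:3])
E
```

```text
clock: 5.8
ee_pos: [0.5175, -0.3503, 0.2658]
tool_rot: [0.006, -0.003, 1.0, -0.005]
force: [1.0, 0.3, 0.8]
width: 0.0431
gripper_force: 0.0
clock: 6.3
ee_pos: [0.5784, -0.1103, 0.2559]
tool_rot: [-0.0, -0.001, 1.0, -0.0]
force: [0.3, -0.3, 0.6]
width: 0.0856
gripper_force: 0.0
clock: 6.8
ee_pos: [0.619, 0.0555, 0.2556]
tool_rot: [-0.0, -0.003, 1.0, 0.0]
force: [-0.0, -0.8, -0.5]
width: 0.0853
gripper_force: 0.0
t 6.8 pos [0.619  0.0555 0.2556] yawY 90.4 zax [-0.001  0.001 -1.   ] w 0.0853 F [-0.  -0.8 -0.5] tool shift [-0.003  -0.0045  0.0596] turn z 0.4
top stop_top [(0.58, [0.371, 0.101, 0.088]), (0.49, [0.518, -0.352, 0.092])]
top main_catch [(0.73, [0.624, 0.049, 0.207])]
top safety_catch [(0.86, [0.625, -0.053, 0.204])]
top pull_grip []
side stop_top [(0.65, [0.517, -0.35, 0.087]), (0.58, [0.376, 0.107, 0.092])]
side main_catch [(0.88, [0.62, 0.052, 0.208])]
side safety_catch [(0.65, [0.619, -0.052, 0.207])]
side pull_grip [(0.57, [0.555, -0.001, 0.203])]
```

```bash
python3 - <<'E'
import cv2,numpy as np
for n in('side0','side1'):
    a=cv2.imread(f'pics/{n}.png').astype(int)[265:310,305:360];m=(a[...,2]>140)&(a[...,1]<60);y,x=np.nonzero(m);print(n,x.mean(),y.mean(),y.min(),len(x))
E
python3 -m crank '[[[-0.003,-0.0045,0.01],[0,0,0],1],[[0,0,0.02],[0,0,0],1],[[0,0,0.02],[0,0,0],1],[[0,0,0.009],[0,0,0],1],[[0,0,0],[0,0,0],1]]'
python3 -c "from h import *;go((.622,.051,.196),90)"
```

```text
side0 26.47972972972973 16.006756756756758 11 148
side1 26.530201342281877 16.14765100671141 11 149
clock: 7.8
ee_pos: [0.6207, 0.0472, 0.1946]
tool_rot: [-0.002, -0.001, 1.0, 0.0]
force: [0.8, 0.1, 0.8]
width: 0.0853
gripper_force: 0.0
t 7.8 pos [0.6207 0.0472 0.1946] yawY 90.1 zax [-0.005  0.    -1.   ] w 0.0853 F [0.8 0.1 0.8] tool shift [-0.0013  0.0038 -0.0014] turn z 0.1
```

```bash
python3 - <<'E'
from h import *
im=manip.read_camera('side')[:,:,::-1];cv2.imwrite('pics/side2.png',im)
f=lambda a:cv2.resize(a[260:330,300:365],(390,420),interpolation=0)
cv2.imwrite('pics/c2.png',np.hstack([f(cv2.imread('pics/side0.png')),f(im)]))
E
```

```text
(no output)
```

View pics/c2.png

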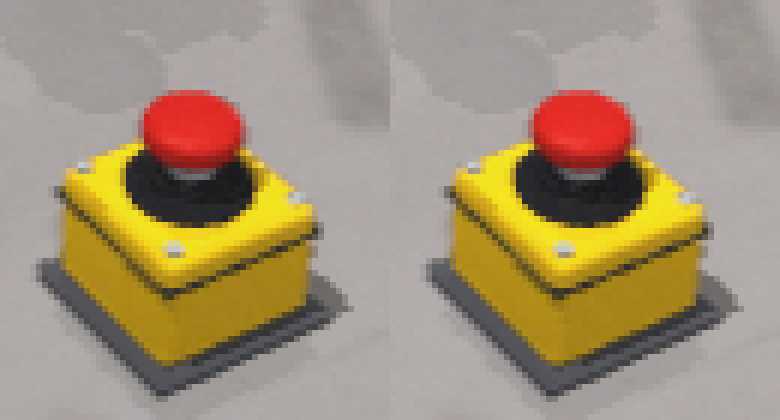

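The head is still up: in both halves of the crop its top is at row 92 and the white neck shows. So the press didn't latch. I'll go back and press again, better centred, and look while pressing.

```bash
python3 -m crank '[[[0,0,-0.035],[0,0,0],1],[[0,0,-0.035],[0,0,0],1],[[0.012,-0.045,0],[0,0,0],-1],[[0.012,-0.045,0],[0,0,0],-1],[[0.012,-0.045,0],[0,0,0],-1]]'
python3 -m crank '[[[0.012,-0.045,0],[0,0,0],-1],[[0.012,-0.045,0],[0,0,0],-1],[[0.012,-0.045,0],[0,0,0],-1],[[0.012,-0.045,0],[0,0,0],-1],[[0.012,-0.045,0],[0,0,0],-1]]'
python3 -m crank '[[[0.008,-0.04,0],[0,0,0],-1],[[0,0,0.03],[0,0,0],-1],[[0,0,0.03],[0,0,0],-1],[[0,0,0.03],[0,0,0],-1],[[0,0,0],[0,0,0],-1]]'
python3 -c "from h import *;go((.5165,-.351,.1),90)"
```

```text
clock: 8.35
ee_pos: [0.5872, -0.0888, 0.2699]
tool_rot: [0.002, -0.002, 1.0, -0.001]
force: [-0.1, -0.4, -0.6]
width: 0.0441
gripper_force: 0.0
clock: 8.85
ee_pos: [0.5269, -0.315, 0.2694]
tool_rot: [0.001, -0.001, 1.0, -0.001]
force: [0.2, 0.0, 0.2]
width: 0.0002
gripper_force: 0.0
clock: 9.35
ee_pos: [0.5165, -0.351, 0.1732]
tool_rot: [-0.003, -0.001, 1.0, 0.003]
force: [-0.9, 0.5, -0.6]
width: 0.0003
gripper_force: 0.0
t 9.35 pos [ 0.5165 -0.351   0.1732] yawY 90.1 zax [-0.006  0.005 -1.   ] w 0.0003 F [-0.9  0.5 -0.6] tool shift [-0.0005 -0.0004  0.0732] turn z 0.1
```

```bash
python3 -m crank '[[[0,0,0.04],[0,0,0],-1],[[0,0,0.033],[0,0,0],-1],[[0,0,0],[0,0,0],-1],[[0,0,0],[0,0,0],-1],[[0,0,0.005],[0,0,0],-1]]'
python3 -m crank '[[[0,0,0.004],[0,0,0],-1],[[0,0,0.004],[0,0,0],-1],[[0,0,0.004],[0,0,0],-1],[[0,0,0.004],[0,0,0],-1],[[0,0,0.004],[0,0,0],-1]]'
python3 -m crank '[[[0,0,0.003],[0,0,0],-1],[[0,0,0.002],[0,0,0],-1],[[0,0,0],[0,0,0],-1],[[0,0,0],[0,0,0],-1],[[0,0,0],[0,0,0],-1]]'
python3 - <<'E'
from h import *
im=manip.read_camera('side')[:,:,::-1];cv2.imwrite('pics/side3.png',im)
f=lambda a:cv2.resize(a[240:330,290:375],(390,420),interpolation=0)
cv2.imwrite('pics/c3.png',np.hstack([f(cv2.imread('pics/side0.png')),f(im)]))
go((.5165,-.351,.083))
E
```

```text
clock: 9.85
ee_pos: [0.5217, -0.3549, 0.1038]
tool_rot: [0.003, -0.001, 1.0, -0.003]
force: [1.1, 0.1, 1.0]
width: 0.0001
gripper_force: 0.0
clock: 10.35
ee_pos: [0.5202, -0.3537, 0.0823]
tool_rot: [0.001, -0.001, 1.0, -0.001]
force: [-6.9, 4.9, 26.0]
width: -0.0001
gripper_force: 12.6
clock: 10.85
ee_pos: [0.5204, -0.3539, 0.0821]
tool_rot: [0.001, -0.001, 1.0, -0.001]
force: [-9.3, 7.5, 30.3]
width: 0.0
gripper_force: 15.2
t 10.9 pos [ 0.5204 -0.3539  0.0821] yawY 90.1 zax [ 0.001 -0.002 -1.   ] w -0.0002 F [-9.1  6.6 30.5] tool shift [ 0.0039  0.0029 -0.0009] turn z None
```

View pics/c3.png

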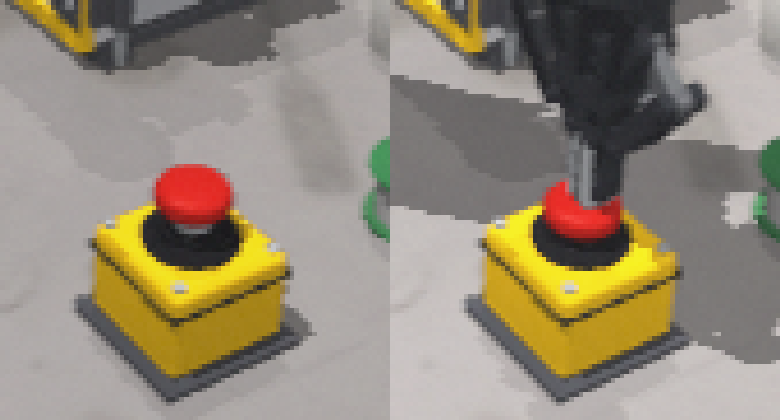

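The head is now fully down, with its neck hidden at crop (585,235). I'll hold it, ease off slowly and look again.

```bash
python3 -m crank '[[[0,0,0.001],[0,0,0],-1],[[0,0,0.001],[0,0,0],-1],[[0,0,0],[0,0,0],-1],[[0,0,0],[0,0,0],-1],[[0,0,-0.004],[0,0,0],-1]]'
python3 -m crank '[[[0,0,-0.004],[0,0,0],-1],[[0,0,-0.004],[0,0,0],-1],[[0,0,-0.004],[0,0,0],-1],[[0,0,-0.004],[0,0,0],-1],[[0,0,-0.004],[0,0,0],-1]]'
python3 -m crank '[[[0,0,-0.006],[0,0,0],-1],[[0,0,-0.01],[0,0,0],-1],[[0,0,-0.015],[0,0,0],-1],[[0,0,0],[0,0,0],-1],[[0,0,0],[0,0,0],-1]]'
python3 - <<'E'
from h import *
im=manip.read_camera('side')[:,:,::-1];cv2.imwrite('pics/side4.png',im)
f=lambda a:cv2.resize(a[240:330,290:375],(390,420),interpolation=0)
cv2.imwrite('pics/c4.png',np.hstack([f(cv2.imread('pics/side0.png')),f(im)]))
go((.5165,-.351,.083))
E
```

```text
clock: 11.4
ee_pos: [0.5205, -0.3542, 0.0827]
tool_rot: [0.001, -0.001, 1.0, -0.002]
force: [-4.4, 3.6, 9.6]
width: -0.0003
gripper_force: 4.7
clock: 11.9
ee_pos: [0.5186, -0.3524, 0.0957]
tool_rot: [-0.001, -0.001, 1.0, 0.0]
force: [-0.5, -0.1, -0.2]
width: -0.0002
gripper_force: 0.0
clock: 12.4
ee_pos: [0.5196, -0.3533, 0.1287]
tool_rot: [0.001, -0.001, 1.0, -0.001]
force: [0.0, -0.0, -0.9]
width: 0.0001
gripper_force: 0.0
t 12.45 pos [ 0.5191 -0.3528  0.1278] yawY 90.1 zax [ 0.001 -0.001 -1.   ] w 0.0 F [ 0.2  0.3 -0.5] tool shift [0.0026 0.0018 0.0448] turn z None
```

View pics/c4.png

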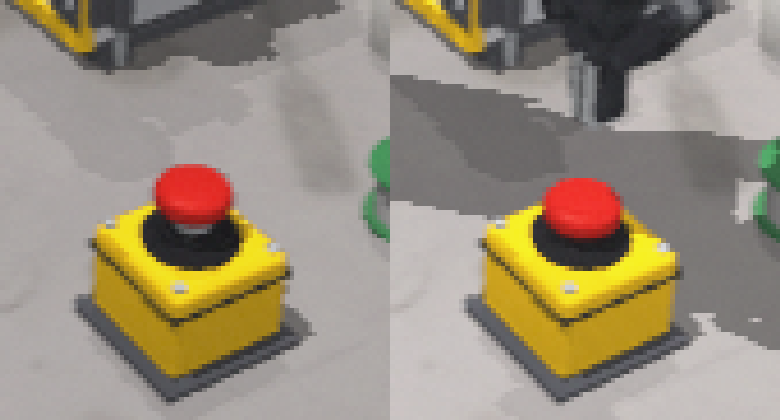

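The head now stays down, 14 crop rows (about 3 px) lower with the neck hidden. Next, the main catch.

```bash
python3 -m crank '[[[0,0,-0.045],[0,0,0],-1],[[0,0,-0.045],[0,0,0],1],[[0,0,-0.04],[0,0,0],1],[[-0.012,0.047,0],[0,0,0],1],[[-0.012,0.047,0],[0,0,0],1]]'
python3 -m crank '[[[-0.012,0.047,0],[0,0,0],1],[[-0.012,0.047,0],[0,0,0],1],[[-0.012,0.047,0],[0,0,0],1],[[-0.012,0.047,0],[0,0,0],1],[[-0.012,0.047,0],[0,0,0],1]]'
python3 -m crank '[[[-0.012,0.047,0],[0,0,0],1],[[-0.007,0.027,0],[0,0,0],1],[[0,0,0],[0,0,0],1],[[0,0,0],[0,0,0],1],[[0,0,0],[0,0,0],1]]'
python3 -c "from h import *;go((.622,.051,.196),90)"
```

```text
clock: 12.95
ee_pos: [0.5436, -0.2593, 0.2594]
tool_rot: [0.002, 0.001, 1.0, -0.001]
force: [0.9, 0.5, -1.0]
width: 0.0579
gripper_force: 0.0
clock: 13.45
ee_pos: [0.6021, -0.0215, 0.2566]
tool_rot: [-0.001, -0.001, 1.0, 0.0]
force: [0.8, -0.1, -0.3]
width: 0.0853
gripper_force: 0.0
clock: 13.95
ee_pos: [0.6208, 0.0495, 0.2567]
tool_rot: [-0.001, -0.0, 1.0, -0.0]
force: [0.9, -0.6, -0.1]
width: 0.0852
gripper_force: 0.0
t 13.95 pos [0.6208 0.0495 0.2567] yawY 90.0 zax [-0.001 -0.001 -1.   ] w 0.0852 F [ 0.9 -0.6 -0.1] tool shift [-0.0013  0.0015  0.0607] turn z 0.0
```

```bash
python3 -m crank '[[[-0.001,0.0015,0.02],[0,0,0],1],[[0,0,0.02],[0,0,0],1],[[0,0,0.018],[0,0,0],1],[[0,0,0],[0,0,0],1],[[0,0,0],[0,0,0],1]]'
python3 -m crank '[[[0,0,0],[0,0,0],-0.1],[[0,0,0],[0,0,0],-0.3],[[0,0,0],[0,0,0],-0.5],[[0,0,0],[0,0,0],-0.7],[[0,0,0],[0,0,0],-0.7]]'
python3 -c "from h import *;go((.622,.051,.196),90);print(manip.sense()['gripper_force'])"
```

```text
clock: 14.45
ee_pos: [0.622, 0.0507, 0.1992]
tool_rot: [-0.0, 0.0, 1.0, -0.0]
force: [0.5, -0.0, -0.1]
width: 0.0856
gripper_force: 0.0
clock: 14.95
ee_pos: [0.6232, 0.052, 0.2023]
tool_rot: [0.001, -0.002, 1.0, -0.0]
force: [-3.1, -0.5, 6.2]
width: 0.0229
gripper_force: 61.1
t 14.95 pos [0.6232 0.052  0.2023] yawY 90.2 zax [ 0.003 -0.001 -1.   ] w 0.0229 F [-3.1 -0.5  6.2] tool shift [ 0.0012 -0.001   0.0063] turn z 0.2
61.09551429748535
```

```bash
python3 - <<'E'
from h import *
im=manip.read_camera('side')[:,:,::-1];im2=manip.read_camera('top')[:,:,::-1]
f=lambda a:cv2.resize(a,(390,420),interpolation=2)
cv2.imwrite('pics/c5.png',np.hstack([f(im[130:230,250:343]),f(im2[130:230,215:308])]))
go((.622,.051,.196))
E
```

```text
t 15.05 pos [0.6232 0.052  0.2023] yawY 90.2 zax [ 0.003 -0.001 -1.   ] w 0.0233 F [-2.1 -0.7  8. ] tool shift [ 0.0012 -0.001   0.0063] turn z None
```

View pics/c5.png

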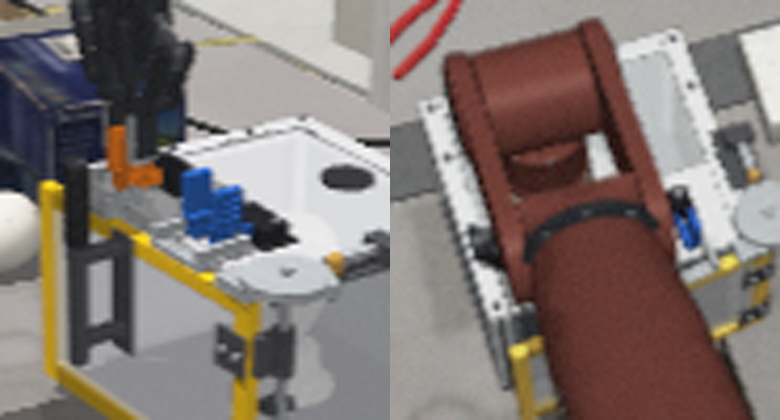

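The gate's free end has moved out: the gate corner went from px (265,172) to about (261,174), and the grip moved about 3 px left. I'll confirm with the grip position, then open and lift.

```bash
python3 -m crank '[[[0,0,0],[0,0,0],0.2],[[0,0,0],[0,0,0],1],[[0,0,0],[0,0,0],1],[[0,0,-0.03],[0,0,0],1],[[0,0,-0.03],[0,0,0],1]]'
python3 - <<'E'
from h import *
go((.622,-.052,.255),90)
im=manip.read_camera('side')[:,:,::-1];cv2.imwrite('pics/side6.png',im)
a=0.11
for t in ['pull_grip','main_catch','safety_catch']:print(t,[(round(d['p'],2),np.round(d['point'],3).tolist()) for d in manip.spot_point('side',t)][:3])
h=np.array([.6235,-.1405])
for a in(0,.11,.35):
    v=np.array([-.0665,.139]);c,s=np.cos(a),np.sin(a);print(a,h+np.array([c*v[0]-s*v[1],s*v[0]+c*v[1]]))
f=lambda a:cv2.resize(a[130:230,250:343],(390,420),interpolation=2)
cv2.imwrite('pics/c6.png',np.hstack([f(cv2.imread('pics/side0.png')),f(im)]))
E
```

```text
clock: 15.55
ee_pos: [0.6208, 0.0521, 0.2576]
tool_rot: [-0.003, -0.001, 1.0, 0.0]
force: [-0.1, -0.6, -0.1]
width: 0.0856
gripper_force: 0.0
t 15.55 pos [0.6208 0.0521 0.2576] yawY 90.1 zax [-0.005  0.    -1.   ] w 0.0856 F [-0.1 -0.6 -0.1] tool shift [-0.0011 -0.1041  0.0025] turn z 0.1
pull_grip [(0.55, [0.543, -0.009, 0.204])]
main_catch [(0.74, [0.62, 0.051, 0.208])]
safety_catch [(0.8, [0.619, -0.055, 0.206])]
0 [ 0.557  -0.0015]
0.11 [ 0.54214274 -0.00964036]
0.35 [ 0.51336892 -0.0327299 ]
```

View pics/c6.png

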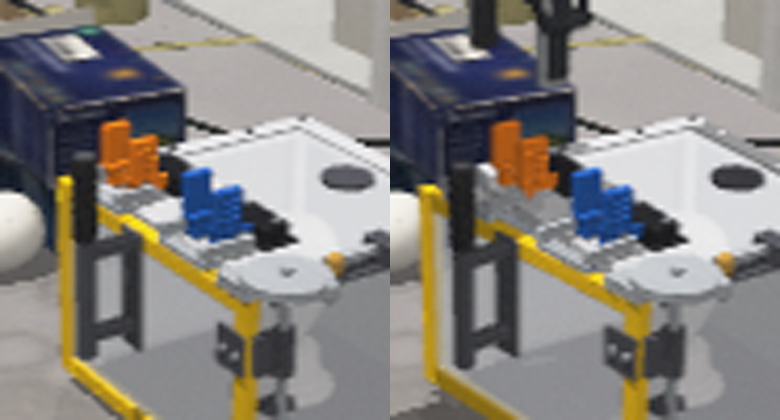

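The gate is ajar on its safety catch: the grip reads (0.543, -0.009), and the 0.11 rad prediction is (0.542, -0.010). Next is the blue catch.

```bash
python3 -m crank '[[[-0.001,-0.045,0],[0,0,0],1],[[0,-0.045,0],[0,0,0],1],[[0,-0.0145,0],[0,0,0],1],[[0,0,0],[0,0,0],1],[[0,0,0.02],[0,0,0],1]]'
python3 -m crank '[[[0,0,0.02],[0,0,0],1],[[0,0,0.018],[0,0,0],1],[[0,0,0],[0,0,0],1],[[0,0,0],[0,0,0],1],[[0,0,0],[0,0,0],1]]'
python3 -c "from h import *;go((.621,-.053,.198),90)"
```

```text
clock: 16.25
ee_pos: [0.625, -0.0522, 0.2413]
tool_rot: [0.002, -0.0, 1.0, 0.0]
force: [0.4, 0.3, -0.1]
width: 0.0855
gripper_force: 0.0
clock: 16.75
ee_pos: [0.6242, -0.0518, 0.2025]
tool_rot: [0.001, -0.001, 1.0, 0.0]
force: [-0.4, 0.4, 0.5]
width: 0.0853
gripper_force: 0.0
t 16.75 pos [ 0.6242 -0.0518  0.2025] yawY 90.1 zax [ 0.002  0.    -1.   ] w 0.0853 F [-0.4  0.4  0.5] tool shift [ 0.0032 -0.0012  0.0044] turn z 0.1
```

```bash
python3 -m crank '[[[0.002,-0.001,0.003],[0,0,0],0.5],[[0,0,0],[0,0,0],-0.1],[[0,0,0],[0,0,0],-0.4],[[0,0,0],[0,0,0],-0.6],[[0,0,0],[0,0,0],-0.6]]'
python3 -m crank '[[[0,0,0],[0,0,0],0.2],[[0,0,0],[0,0,0],1],[[0,0,0],[0,0,0],1],[[0,0,-0.03],[0,0,0],1],[[0,0,-0.03],[0,0,0],1]]'
python3 - <<'E'
from h import *
go((.513,-.033,.255),90)
for c in('side','top'):
    manip.read_camera(c)
    for t in ['pull_grip','safety_catch']:print(t,[(round(d['p'],2),np.round(d['point'],3).tolist()) for d in manip.spot_point(c,t)][:3])
E
```

```text
clock: 17.25
ee_pos: [0.6218, -0.0531, 0.2007]
tool_rot: [0.0, -0.001, 1.0, 0.0]
force: [-3.4, 1.2, 6.9]
width: 0.023
gripper_force: 61.1
clock: 17.75
ee_pos: [0.6203, -0.0535, 0.2567]
tool_rot: [-0.002, -0.001, 1.0, 0.0]
force: [0.4, -0.5, 1.0]
width: 0.0853
gripper_force: 0.0
t 17.75 pos [ 0.6203 -0.0535  0.2567] yawY 90.1 zax [-0.004  0.001 -1.   ] w 0.0853 F [ 0.4 -0.5  1. ] tool shift [0.1072 0.0207 0.0022] turn z 0.1
pull_grip [(0.41, [0.53, -0.019, 0.207])]
safety_catch [(0.93, [0.618, -0.052, 0.204])]
pull_grip []
safety_catch [(0.67, [0.624, -0.051, 0.205])]
```

```bash
python3 -m crank '[[[0.04,0.008,-0.012],[0,0,0],1],[[0.04,0.008,0],[0,0,0],1],[[0.027,0.005,0],[0,0,0],1],[[0,0,0],[0,0,0],1],[[0,0,0],[0,0,0],1]]'
python3 - <<'E'
from h import *
for c in('side','top'):
    im=manip.read_camera(c)[:,:,::-1];cv2.imwrite(f'pics/{c}7.png',im)
    for t in ['pull_grip']:print(t,[(round(d['p'],2),np.round(d['point'],3).tolist()) for d in manip.spot_point(c,t)][:3])
im=cv2.imread('pics/side7.png')
for a in(.2,.35):
    v=np.array([-.0665,.139]);c,s=np.cos(a),np.sin(a);p=np.array([.6235,-.1405])+[c*v[0]-s*v[1],s*v[0]+c*v[1]];print(a,p)
    cv2.drawMarker(im,tuple(int(round(v)) for v in proj('side',[*p,.232])),(255,255,0) if a<.3 else (255,0,255),0,5,1)
cv2.imwrite('pics/c7.png',cv2.resize(im[110:240,220:380],(738,600),interpolation=2))
go((.513,-.033,.187),90)
E
```

```text
clock: 18.55
ee_pos: [0.5136, -0.0325, 0.269]
tool_rot: [-0.001, -0.001, 1.0, 0.0]
force: [-0.2, -0.5, -0.0]
width: 0.0856
gripper_force: 0.0
pull_grip [(0.47, [0.526, -0.02, 0.204])]
pull_grip []
0.2 [ 0.53071054 -0.01748226]
0.35 [ 0.51336892 -0.0327299 ]
t 18.75 pos [ 0.5151 -0.0329  0.27  ] yawY 90.1 zax [-0.  0. -1.] w 0.0856 F [-0.3  0.4 -0.4] tool shift [ 0.0021 -0.0001  0.083 ] turn z 0.1
```

View pics/c7.png

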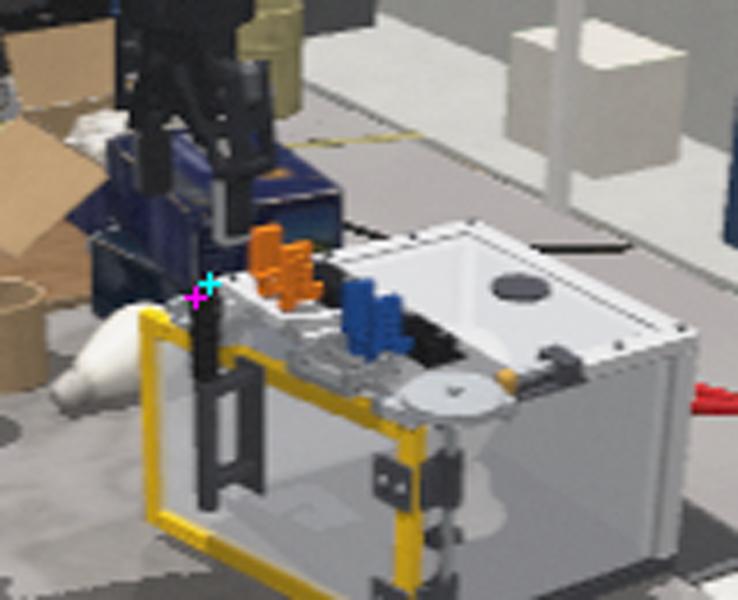

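The grip's top is at crop (205,290), between the 0.20 and 0.35 rad marks, so the gate is ajar at about 0.25 rad, near (0.523, -0.023). I'll descend around it and pinch.

```bash
python3 -m crank '[[[-0.006,0.009,0.025],[0,0,0],1],[[0,0,0.03],[0,0,0],1],[[0,0,0.028],[0,0,0],1],[[0,0,0],[0,0,0],1],[[0,0,0],[0,0,0],0.2]]'
python3 -m crank '[[[0,0,0],[0,0,0],-0.4],[[0,0,0],[0,0,0],-1],[[0,0,0],[0,0,0],-1],[[0,0,0],[0,0,0],-1],[[0,0,0],[0,0,0],-1]]'
python3 - <<'E'
from h import *
go((.513,-.033,.187),90);print(manip.sense()['gripper_force'])
im=manip.read_camera('side')[:,:,::-1];cv2.imwrite('pics/c8.png',cv2.resize(im[110:240,220:380],(738,600),interpolation=2))
E
```

```text
clock: 19.25
ee_pos: [0.5206, -0.0238, 0.1871]
tool_rot: [-0.001, -0.001, 1.0, 0.0]
force: [0.6, 0.7, 0.7]
width: 0.0729
gripper_force: 0.0
clock: 19.75
ee_pos: [0.5202, -0.0226, 0.1891]
tool_rot: [-0.0, -0.001, 1.0, 0.001]
force: [-3.3, 4.4, 6.2]
width: 0.0165
gripper_force: 58.3
t 19.75 pos [ 0.5202 -0.0226  0.1891] yawY 90.1 zax [-0.     0.002 -1.   ] w 0.0165 F [-3.3  4.4  6.2] tool shift [ 0.0072 -0.0104  0.0021] turn z 0.1
58.26503276824951
```

View pics/c8.png

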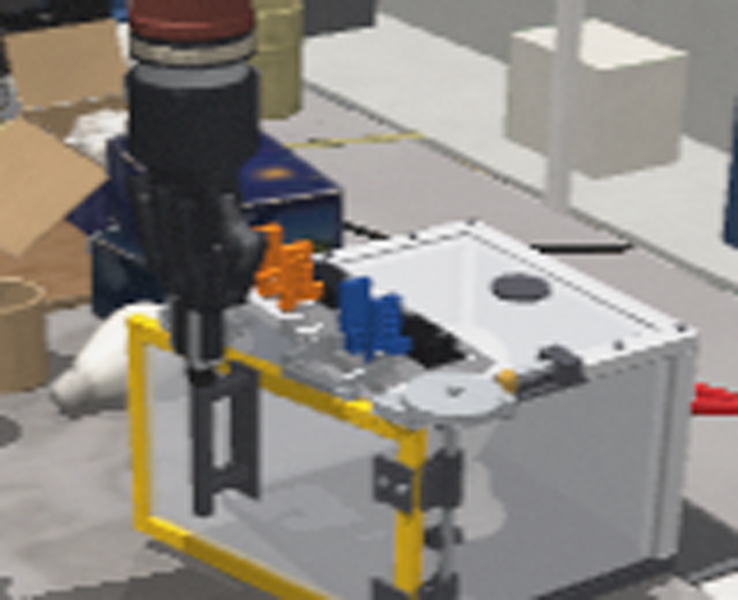

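The fingers hold the grip at crop (200,350), and the gate is at about 0.28 rad. I'll work out the arc.

```bash
python3 -c "
from h import *
a=np.radians(131.3)+np.linspace(0,1.48,21);P=.154*np.c_[np.cos(a),np.sin(a)];d=np.diff(P,axis=0)
print(np.round(np.c_[-d[:,0],d[:,1]],4).tolist());print(P[[5,10,15,20]]+[.6235,-.1405])"
```

```text
[[0.0083, -0.0078], [0.0077, -0.0084], [0.007, -0.009], [0.0063, -0.0095], [0.0056, -0.0099], [0.0049, -0.0103], [0.0041, -0.0106], [0.0033, -0.0109], [0.0025, -0.0111], [0.0017, -0.0113], [0.0008, -0.0114], [-0.0, -0.0114], [-0.0009, -0.0114], [-0.0017, -0.0113], [-0.0025, -0.0111], [-0.0033, -0.0109], [-0.0041, -0.0106], [-0.0049, -0.0103], [-0.0057, -0.0099], [-0.0064, -0.0094]]
[[ 0.48690103 -0.06938937]
 [ 0.47043034 -0.12359792]
 [ 0.47467692 -0.18009407]
 [ 0.499066   -0.23123136]]
```

```bash
python3 -m crank '[[[0.008,-0.008,0],[0,0,0],-1],[[0.008,-0.008,0],[0,0,0],-1],[[0.007,-0.009,0],[0,0,0],-1],[[0.006,-0.010,0],[0,0,0],-1],[[0.006,-0.010,0],[0,0,0],-1]]'
python3 -m crank '[[[0.005,-0.010,0],[0,0,0],-1],[[0.004,-0.011,0],[0,0,0],-1],[[0.003,-0.011,0],[0,0,0],-1],[[0.002,-0.011,0],[0,0,0],-1],[[0.002,-0.011,0],[0,0,0],-1]]'
python3 -c "from h import *;go((.4704,-.1236,.187),90)"
```

```text
clock: 20.3
ee_pos: [0.4851, -0.0679, 0.1891]
tool_rot: [-0.0, -0.001, 1.0, 0.001]
force: [-3.2, 3.0, 5.8]
width: 0.0166
gripper_force: 58.8
clock: 20.8
ee_pos: [0.4692, -0.1203, 0.1891]
tool_rot: [-0.0, -0.001, 1.0, 0.003]
force: [-2.5, 11.5, 7.6]
width: 0.0162
gripper_force: 59.2
t 20.8 pos [ 0.4692 -0.1203  0.1891] yawY 90.1 zax [-0.     0.007 -1.   ] w 0.0162 F [-2.5 11.5  7.6] tool shift [-0.0012 -0.0033  0.0021] turn z 0.1
```

Tracking well, with the detent force felt at about 1 rad. I'll continue.

```bash
python3 -m crank '[[[0.001,-0.012,0],[0,0,0],-1],[[0,-0.012,0],[0,0,0],-1],[[-0.001,-0.012,0],[0,0,0],-1],[[-0.002,-0.011,0],[0,0,0],-1],[[-0.003,-0.011,0],[0,0,0],-1]]'
python3 -m crank '[[[-0.003,-0.011,0],[0,0,0],-1],[[-0.004,-0.010,0],[0,0,0],-1],[[-0.005,-0.010,0],[0,0,0],-1],[[-0.006,-0.010,0],[0,0,0],-1],[[-0.006,-0.009,0],[0,0,0],-1]]'
python3 -c "from h import *;go((.499,-.2312,.187),90)"
```

```text
clock: 21.3
ee_pos: [0.4743, -0.1809, 0.1891]
tool_rot: [-0.0, -0.001, 1.0, 0.0]
force: [-3.3, 3.1, 5.7]
width: 0.0168
gripper_force: 59.0
clock: 21.8
ee_pos: [0.4988, -0.2303, 0.1891]
tool_rot: [-0.0, -0.001, 1.0, 0.001]
force: [-3.0, 4.9, 6.5]
width: 0.0167
gripper_force: 58.9
t 21.8 pos [ 0.4988 -0.2303  0.1891] yawY 90.1 zax [-0.     0.002 -1.   ] w 0.0167 F [-3.   4.9  6.5] tool shift [-0.0002 -0.0009  0.0021] turn z 0.1
```

```bash
python3 -m crank '[[[0,0,0],[0,0,0],-1],[[0,0,0],[0,0,0],-1],[[0,0,0],[0,0,0],-1],[[0,0,0],[0,0,0],-1],[[0,0,0],[0,0,0],-1]]'
python3 - <<'E'
from h import *
im=manip.read_camera('side')[:,:,::-1];cv2.imwrite('pics/side9.png',im)
for n in('side0','side4','side9'):
    a=cv2.imread(f'pics/{n}.png').astype(int)[265:310,305:360];m=(a[...,2]>100)&(a[...,1]<50);y,x=np.nonzero(m);print(n,x.mean(),y.mean(),y.min(),len(x))
for t in ['pull_grip','tube_tall_mid','tube_short_mid','solder_reel_mid','glue_bottle_mid','screwdriver_mid','spare_lamp_mid']:
    print(t,[(round(d['p'],2),np.round(d['point'],3).tolist()) for d in manip.spot_point('side',t)][:1])
s=manip.sense();p=s['ee_pos'];print(p,s['gripper_force'],s['force'],'angle',(np.arctan2(p[1]+.1405,p[0]-.6235)%(2*np.pi))-np.radians(115.6))
E
```

```text
clock: 22.3
ee_pos: [0.4986, -0.2301, 0.1891]
tool_rot: [0.0, -0.001, 1.0, 0.0]
force: [-3.3, 3.3, 7.3]
width: 0.0167
gripper_force: 59.3
side0 26.523809523809526 16.462585034013607 11 147
side4 26.655172413793103 20.919540229885058 14 87
side9 26.65909090909091 19.34090909090909 13 132
pull_grip [(0.64, [0.499, -0.23, 0.204])]
tube_tall_mid [(0.71, [0.468, 0.314, 0.044])]
tube_short_mid [(0.58, [0.574, 0.393, 0.039])]
solder_reel_mid [(0.7, [0.678, -0.348, 0.022])]
glue_bottle_mid [(0.56, [0.624, -0.453, 0.059])]
screwdriver_mid [(0.65, [0.378, -0.396, 0.014])]
spare_lamp_mid [(0.68, [0.629, 0.314, 0.029])]
[ 0.49859695 -0.23002332  0.18909227] 59.34478998184204 [-3.13547926  2.67643116  6.93375369] angle 1.745866405201101
```

The gate is at 1.75 rad, the grip is held at about 59 N and the stop is still down (2.9 px lower). Everything lying around is in place, so I'll hand in.

```bash
python3 -c "from cell import manip;print(manip.sign_off())"
```

```text
the job is handed in; nothing more can be done
None
```

I handed the job in with the red stop latched down, both catches released, and the gate held by its grip at about 1.75 rad. The first press on the stop did not latch, so I pressed it again before touching the catches. The last camera check showed nothing lying around had moved.

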